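# Feel out the hidden release notch of a specimen drawer and press it

## Task

Release the specimen drawer of the grey box: set a fingertip on the end of its black top rail that bears the white dot, run the fingertip along the rail until you find the notch hidden in it, then press the key inside the notch fully down so that the drawer slides out, and move clear. Grasp and lift nothing, do not touch the drawer itself, do not lean hard on the rail, and leave the things standing around and on the box where they are.

Things in the scene. Friction and masses are not known exactly. Their poses are not given: they have to be found in the camera images.
- specimen_box: low grey box with a blue drawer front without handle, fixed to the bench, 140 (x) x 320 (y) x 70 mm high. Origin: centre of its underside; x to its back, y along its length (to the left seen from the front), z up. A black rail 46 mm wide runs along its top front edge, centred at x = -43 mm, top 70 mm above the origin; a 4 mm lip in front and the grey cover behind are level with it.
- rail_dot_end (a point): centre of the white dot, 12 mm across, on top of the rail at its +y end (box frame x -43, y +145, z 70 mm). The feel starts on the plain stretch by the dot, from y = +155 to +80 mm in the box frame. The rail goes on from here towards -y, its middle (y from +67 to -67 mm) 0.5 mm lower.
- rail_plain_end (a point): top of the rail at its other end (box frame x -43, y -145, z 70 mm). Between the two ends the rail has one notch: a rectangular pocket 44 mm long along the rail and 46 mm wide (all the rail behind the lip). Its centre is anywhere from y = -45 to +45 mm in the box frame, differently each time. Hard leaning on the rail means over 60 N.
- release_key (a joint): the black ribbed key that is the floor of the notch, 44 x 46 mm; at 0 its top lies 10 mm below the rail's top (60 mm above the box's origin). The value is how far it is pressed down, 0 to 0.008 m (end stop). It yields to about 5 to 8 N pressed straight down and stays where it is left: it does not spring back.
- drawer (a joint): the blue-fronted drawer with mortar cubes in it, driven by the key: it slides out to the front (-x of the box) four times as far as the key goes down, 0 to 0.032 m. Below the rail; not to be touched.
- vial_1: small capped vial, 25 x 25 x 53 mm, standing to the right of the box; origin at the centre of its underside
- vial_2: small capped vial, 25 x 25 x 53 mm, standing to the right of the box; origin at the centre of its underside
- dropper_amber: amber dropper bottle, 32 x 32 x 96 mm, standing to the right of the box; origin at the centre of its underside
- timer: white bench timer with keys, 62 x 62 x 19 mm, lying to the right in front; origin at the centre of its underside
- rubber_bung: red rubber bung, 31 mm across, 26 mm high, standing on the grey cover of the box behind the rail; origin at the centre of its underside

How it is judged:
By the outcome, as a careful person would: the job done as asked, in the order asked, and still so for the second after the job is handed in, with the robot touching nothing.
It also fails if it takes over 45 s, if anything falls off the work surface, if the arm or the gripper's body presses on something with over 40 N, if the wrist force passes 120 N, or if a joint passes its speed limit or range.

## Robot

A 7-joint arm with a two-finger parallel gripper is mounted at the origin on a cart in front of the work surface, level with it; the furniture and walls round the work are solid. World frame = base frame: x ahead of the robot, y to its left, z up, the work surface at z = 0. Lengths are in mm, angles in rad, forces in N, time in s.
With the tool pointing down it reaches from about 400 to 925 mm from the base axis. Payload 4.1 kg.
Tool frame: the origin (TCP) lies on the centre line of the jaws, within the pads' length; the fingertips stand 22 mm ahead of it and the grasp point (between the pads) lies 3 mm ahead of it; z points along the fingers, y is the line along which they close (so a half turn about z gives the same grasp; the last joint's range is limited). The gripper opens to 85 mm and grips with 20 to 120 N. Pads are 22 mm wide; open, the fingers measure 114 mm over their backs; the gripper's body (76 mm by 85 mm) begins 54 mm behind the grasp point. The pads swing forward as they close: fully open they stand 13 mm farther back than shut.
Start: joints at [-1.211, 0.398, 0.045, 1.537, -0.019, 1.207, -0.051], TCP at [287.851, 582.822, 253.347] pointing down, gripper open.
Joint ranges: [-2.82, 2.82], [-0.49, 2.23], [-1.37, 1.46], [0, 2.46], [-1.36, 4.5], [0.23, 2], [-2.94, 2.94]. Speed limits (rad/s): [2.57, 2.57, 3.14, 3.14, 3.14, 3.14, 3.14].

## Interface

Orientations are given as [roll, pitch, yaw] about the fixed x, y, z axes, in that order (R = Rz(yaw) Ry(pitch) Rx(roll)).
In Python, from workcell import arm, viewer gives the robot as it stands. The module is installed in compiled form; this text tells all that it offers.
- The arm moves only by the tool apply_moves, never from a script. Its argument "increments" is text: rows parted by semicolons, each of 6 numbers parted by spaces: the shift along the tool's x, y, z normalised to -1 to 1, where 1 is 0.2 m, then the turn, a rotation vector about the tool's x, y, z normalised to -1 to 1, where 1 is 45 degrees. A call has 1 to 10 rows; each row shifts and turns the commanded pose from where the row before left it, along the tool's axes as they then stand; what a row does not reach is not made up. A row lasts 1/12 s, in which the tool goes at most 41.7 mm and 7.16 degrees, less where a joint would pass 70% of its speed; a pose out of reach is approached as far as the arm can. A call with a number of a shift or a turn outside -1 to 1 is refused whole. A call with a gripper value outside its range is refused whole. "claw" is the gripper command: -1 is shut, 1 is fully open, values between are in proportion, set as the call begins (left out, the last holds). The fingers move at their own pace and stop on an object; "newtons" is the grip in N (left out, the last holds). Time passes only in rows, so rows that do not move let the fingers close. It gives the time, the measured TCP pose, the force, the opening and the grip force at its end, in the units of the state.
- arm.get_state(): the state, without advancing time (a new reading comes with each control period).
- viewer.capture(name): name is "side" or "top" or "wrist"; returns a dict with "frame" (480x640x3 uint8, blue, green, red), "camera_matrix" (3x3 intrinsics, pixels), "eye" and "orientation" of the camera in the world; the wrist camera has in their place "hand_eye" (4x4, takes a point from camera to tool coordinates, whose origin is the TCP and whose axes are the flange's). Camera axes: x right, y down, z forward; pixel columns grow to the right and rows downward; lengths in mm; the calibration is good to about 2 mm. The wrist camera is an equidistant fisheye: a pixel r from the principal point sees the ray r / f radians off the axis. A picture is of the moment at which its call begins: read the wrist's pose just before it. There is no depth.
- arm.finish_job(): hands the job in; it is judged then, once.
Trained networks look in a picture, given as the dict that the camera call returned (one of the last four; its "shot" number tells which), for a name from the list of things; names that differ only in an ending like _2 or _b are one class to them, and where a whole thing is asked for, a point or a joint stands for the part that bears it (a point fixed in the world has none). Each returns a list of dicts, best first, with "score" (0 to 1); they miss things now and then, are a little off and sometimes report something else, mostly with a low value. They report only what shows in the picture. A call takes as long as a camera call.
- viewer.masks_of(thing, picture): "pixels" (480x640 bool, what is visible of it) and "box" ([left, top, right, bottom] in pixels, round what is visible of it).
The state is a dict: "time": time; "joint_pos": joint angles; "joint_velocities": joint speeds; "joint_efforts": joint torques, N m; "eef_pos": TCP position; "orientation": TCP orientation; "ft_force": force on the tool from outside, world axes, zero at the start; "ft_torque": the same for the moment, N m; "width": opening from 0.0 (shut) to 1.0 (fully open); "finger_force": force on a finger pad.
Only numpy, scipy, OpenCV 4.12 (cv2) and the standard library are available. Lean on these libraries where they do the work, as an engineer would, in place of code of your own. Each camera call takes 0.05 s, during which the arm holds its last target. There are 200 camera calls.

## Working session

There is one attempt and no reset: what is moved stays moved. The work goes in short steps, Python scripts to look and compute and a tool call to move; the robot and the scene stay as the last step left them, time stands still between calls to the robot, and variables do not carry over. Pictures are saved under pics/ and viewed, at most 10 in all, crops included, and the job is handed in when it is done.

Besides the shell and the picture viewer there is one more tool, called after "Call:" as name(argument=value, ...), one argument or row to a line, values as JSON. apply_moves: Moves the arm, as the interface text tells. Scaled input: -1 to 1 covers 0.2 m each way for a shift and 45 degrees each way for a turn. Its arguments: {"type":"object","properties":{"increments":{"type":"string"},"claw":{"type":"number"},"newtons":{"type":"number"}},"required":["increments"]}

```bash
mkdir -p pics
cat > h.py <<'E'
import numpy as np, cv2, pickle
from workcell import arm, viewer
E
python3 - <<'E'
from h import *
s=arm.get_state(); print({k:np.round(v,3).tolist() for k,v in s.items()})
for n in ["side","top"]:
    p=viewer.capture(n); cv2.imwrite(f"pics/{n}0.png",p["frame"])
    print(n,np.round(p["camera_matrix"],1).tolist(),np.round(p["eye"],1).tolist(),np.round(p["orientation"],4).tolist())
    for t in ["specimen_box","rail_dot_end","release_key","drawer","rubber_bung","vial_1","dropper_amber","timer"]:
        for m in viewer.masks_of(t,p)[:2]:
            ys,xs=np.nonzero(m["pixels"]); print(t,round(m["score"],2),np.round(m["box"]).tolist(),xs.mean().round(1),ys.mean().round(1))
E
```

```text
{'time': 0.0, 'joint_pos': [-1.211, 0.399, 0.045, 1.538, -0.019, 1.207, -0.051], 'joint_velocities': [0.001, 0.0, 0.001, -0.002, -0.001, 0.0, -0.0], 'joint_efforts': [-0.0, -47.513, 1.365, -25.422, 0.012, 0.009, -0.0], 'eef_pos': [287.608, 582.244, 252.254], 'orientation': [-3.14, 0.0, 2.683], 'ft_force': [-0.261, 0.202, -0.185], 'ft_torque': [-0.001, -0.007, 0.001], 'finger_force': 0.0, 'width': 1.002}
side [[586.7, 0.0, 326.7], [0.0, 586.7, 239.8], [0.0, 0.0, 1.0]] [44.1, -1037.3, 724.7] [-2.1309, -0.0087, -0.4623]
specimen_box 0.95 [288.0, 187.0, 387.0, 291.0] 336.5 241.0
specimen_box 0.23 [306.0, 222.0, 322.0, 228.0] 311.6 223.6
rail_dot_end 0.83 [289.0, 187.0, 387.0, 293.0] 336.8 241.1
release_key 0.17 [334.0, 192.0, 346.0, 204.0] 338.7 196.2
drawer 0.67 [286.0, 185.0, 387.0, 296.0] 336.7 241.2
rubber_bung 0.74 [288.0, 202.0, 320.0, 279.0] 302.5 243.0
rubber_bung 0.73 [333.0, 192.0, 346.0, 205.0] 339.0 196.5
vial_1 0.87 [401.0, 344.0, 416.0, 376.0] 409.7 361.1
vial_1 0.58 [422.0, 339.0, 443.0, 376.0] 433.8 358.6
dropper_amber 0.57 [445.0, 294.0, 461.0, 337.0] 454.6 319.4
timer 0.71 [296.0, 339.0, 338.0, 374.0] 315.3 356.6
top [[467.5, 0.0, 319.8], [0.0, 467.5, 235.6], [0.0, 0.0, 1.0]] [426.1, -147.7, 1118.4] [-3.0753, 0.0102, -1.5672]
specimen_box 0.71 [201.0, 166.0, 353.0, 248.0] 276.9 205.2
specimen_box 0.19 [452.0, 214.0, 465.0, 228.0] 459.4 218.3
rail_dot_end 0.76 [204.0, 165.0, 352.0, 250.0] 277.2 205.6
release_key 0.72 [260.0, 217.0, 282.0, 234.0] 271.1 225.3
release_key 0.69 [399.0, 275.0, 431.0, 308.0] 412.2 290.9
rubber_bung 0.57 [238.0, 175.0, 248.0, 189.0] 243.7 181.4
dropper_amber 0.5 [424.0, 174.0, 442.0, 189.0] 434.1 181.6
timer 0.61 [397.0, 275.0, 431.0, 309.0] 412.3 290.6
```

Run:
```python
from h import *
a=cv2.imread("pics/top0.png")[140:290,180:480]; b=cv2.imread("pics/side0.png")[160:400,260:480]
a=cv2.resize(a,(640,320),interpolation=3)
b=cv2.resize(b,None,fx=1.0*280/240,fy=280/240)
c=np.zeros((600,640,3),np.uint8); c[:320]=a; c[320:600,:b.shape[1]]=b
cv2.imwrite("pics/v1.png",c)
```

```text
(no output)
```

View pics/v1.png

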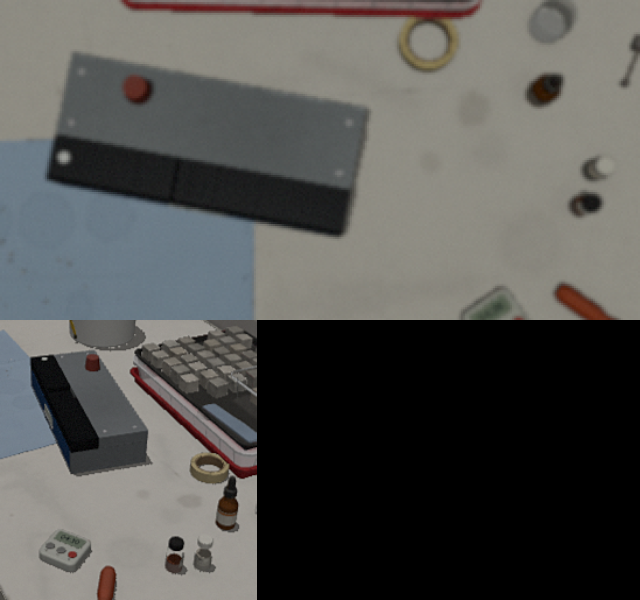

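```bash
cat >> h.py <<'E'
from scipy.spatial.transform import Rotation as R
from scipy.optimize import least_squares
def rot(o): return R.from_euler('xyz',o).as_matrix()
def proj(p,X):
    c=(np.atleast_2d(X)-p["eye"])@rot(p["orientation"]); u=c@np.array(p["camera_matrix"]).T; return u[:,:2]/u[:,2:]
def box(q,P):
    P=np.atleast_2d(np.array(P,float)); c,s=np.cos(q[2]),np.sin(q[2])
    return np.c_[q[0]+c*P[:,0]-s*P[:,1], q[1]+s*P[:,0]+c*P[:,1], P[:,2]]
E
python3 - <<'E'
from h import *
C=np.array([[sx*70,sy*160,z] for sx in(-1,1) for sy in(-1,1) for z in(0,70)])
def hullmask(p,q):
    u=proj(p,box(q,C)).astype(np.float32); h=cv2.convexHull(u)
    m=np.zeros((480*4,640*4),np.uint8); cv2.fillConvexPoly(m,np.int32((h+.5)*4),1); return cv2.resize(m.astype(np.float32),(640,480),interpolation=cv2.INTER_AREA)
P={};M={}
for n in("top","side"):
    p=viewer.capture(n);P[n]=p;M[n]=viewer.masks_of("specimen_box",p)[0]["pixels"]
    b=viewer.masks_of("rubber_bung",p)
    for m in b:
        if m["score"]>.3: print(n,"bung",m["box"],m["score"])
from scipy.optimize import minimize
for use in (["top"],["side"],["top","side"]):
    f=lambda q:sum(abs(hullmask(P[n],[q[0],q[1],q[2]/300])-M[n]).sum() for n in use)
    r=minimize(f,[500,0,-.185*300],method="Nelder-Mead",options=dict(initial_simplex=[[500,-40,-55],[540,-40,-55],[500,0,-55],[500,-40,-30]],xatol=.05,fatol=.05))
    q=[r.x[0],r.x[1],r.x[2]/300];print(use,np.round(q,4),r.fun)
for n in P:
    u=proj(P[n],box(q,[-43,145,70]))[0]; x,y=np.int32(u.round()); g=P[n]["frame"][y-8:y+9,x-8:x+9].mean(2)
    w=np.clip(g-110,0,None); yy,xx=np.mgrid[-8:9,-8:9]; print(n,"dot pred",u.round(1)); print(g.astype(int))
    # profile along rail centre
    ys=np.arange(150,-151,-5); uv=proj(P[n],box(q,[[-43,t,70] for t in ys]))
    print([int(P[n]["frame"][int(round(v)),int(round(u))].mean()) for u,v in uv])
    print(proj(P[n],box(q,[[-70,160,70],[-70,-160,70],[70,160,70],[70,-160,70]])).round(1).tolist())
E
```

```text
top bung [239.4, 174.6, 250.2, 188.0] 0.66
side bung [334.5, 193.0, 344.9, 202.7] 0.64
['top'] [ 5.610389e+02 -3.704800e+01 -1.782000e-01] 1486.625
['side'] [ 5.619867e+02 -3.339690e+01 -1.877000e-01] 856.9375
['top', 'side'] [ 5.610543e+02 -3.655900e+01 -1.832000e-01] 2398.8125
top dot pred [209.  213.4]
[[120 122 120 106  74  41  24  22  21  24  27  29  26  29  34  35  44]
 [118 121 113  94  60  33  24  22  24  24  22  24  25  23  26  25  32]
 [121 120 111  88  49  27  26  26  23  24  23  25  28  25  25  25  23]
 [121 121 108  80  48  27  23  20  25  23  22  24  27  24  23  25  24]
 [120 118 104  70  41  24  23  27  29  30  29  24  27  25  23  23  24]
 [121 116  98  66  36  24  37  56  72  68  56  39  25  26  28  26  27]
 [122 114  92  59  34  40  66  97 115 115  95  68  39  24  22  20  25]
 [120 111  86  49  32  56  98 128 143 143 128  92  51  26  26  26  26]
 [120 109  80  45  32  65 111 142 153 152 142 104  57  28  24  25  21]
 [117 103  73  40  32  57 100 136 151 151 137  98  58  32  26  26  29]
 [117  98  66  37  25  41  80 118 134 132 113  80  44  28  24  28  27]
 [113  91  5
[... 1564 characters left out ...]
 6  11  11  15  11  11  14  13  11  16  11]
 [ 16  16  14   8  17  21  19  12  17   6  14  15  14  12  11   9   9]
 [ 15  11  12  14  17   7  18  13  14   8  14  16  13  12  14  19  14]
 [  8  18  23  14  12  13  19  15  19  13  12  14  17   5  12  14  13]
 [ 15   7   8  11  13  19   8  14  13  19  14  17  16  13  15  12  19]
 [  0  14  14  16  20  14  12  14  14  16  13  15  13  10   9  14  13]]
[147, 178, 96, 1, 11, 14, 16, 14, 16, 13, 15, 15, 13, 9, 19, 13, 18, 6, 13, 16, 17, 14, 4, 8, 18, 15, 3, 11, 15, 13, 15, 12, 11, 14, 12, 11, 12, 17, 15, 16, 15, 14, 14, 12, 13, 13, 14, 13, 9, 14, 6, 15, 11, 19, 8, 13, 9, 16, 7, 10, 12]
[[285.0, 191.8], [320.3, 264.3], [340.4, 185.0], [386.9, 254.0]]
```

View pics/side0.png

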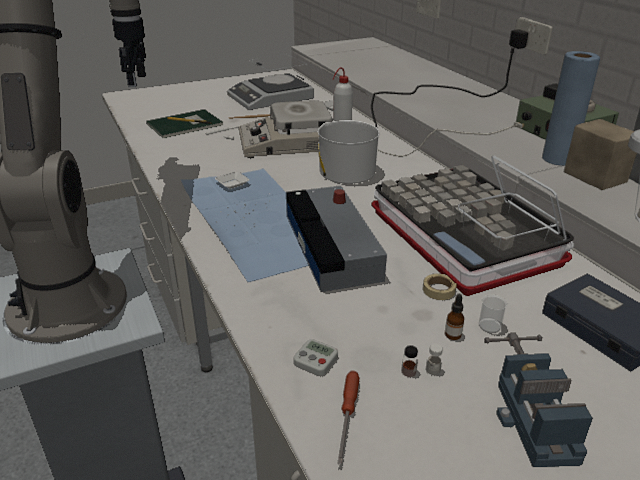

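Call:
apply_moves(
  increments="0 0 0 0 0 -0.117; 0 0 0 0 0 -0.117; 0 0 0 0 0 -0.117; 0 0 0 0 0 0",
  claw=-1,
)

```text
time: 1.53
eef_pos: [287.9, 582.8, 253.4]
orientation: [3.141, -0.0, 2.96]
ft_force: [-0.2, -0.3, 0.1]
width: 0.453
finger_force: 0.0
```

Call:
apply_moves(
  increments="-0.09 -0.18 0 0 0 0; -0.09 -0.18 0 0 0 0; -0.09 -0.18 0 0 0 0; -0.09 -0.18 0 0 0 0; -0.09 -0.18 0 0 0 0; -0.09 -0.18 0 0 0 0; -0.09 -0.18 0 0 0 0; -0.09 -0.18 0 0 0 0; -0.09 -0.18 0 0 0 0; -0.09 -0.18 0 0 0 0",
)

```text
time: 2.37
eef_pos: [399.5, 194.1, 253.6]
orientation: [3.14, 0.0, 2.956]
ft_force: [0.9, 0.9, -0.4]
width: -0.002
finger_force: 0.0
```

Call:
apply_moves(
  increments="-0.132 -0.049 0.094 0 0 0; -0.132 -0.049 0.094 0 0 0; -0.132 -0.049 0.094 0 0 0; -0.132 -0.049 0.094 0 0 0; -0.132 -0.049 0.094 0 0 0; -0.132 -0.049 0.094 0 0 0; 0 0 0 0 0 0; 0 0 0 0 0 0",
)

```text
time: 3.03
eef_pos: [544.4, 108.0, 139.3]
orientation: [-3.14, -0.002, 2.954]
ft_force: [-0.4, -0.4, 0.3]
width: 0.001
finger_force: 0.0
```

Run:
```python
from h import *
q=[561.3,-36,-.183]
s=arm.get_state(); p=viewer.capture("wrist"); cv2.imwrite("pics/w1.png",p["frame"])
K=np.array(p["camera_matrix"]);H=np.array(p["hand_eye"]);print(K.round(1).tolist(),H.round(3).tolist(),s["ft_force"])
Rw=rot(s["orientation"]); t=np.array(s["eef_pos"])
def wp(X):
    c=((np.atleast_2d(X)-t)@Rw-H[:3,3])@H[:3,:3]; th=np.arctan2(np.hypot(c[:,0],c[:,1]),c[:,2]); ph=np.arctan2(c[:,1],c[:,0])
    return np.c_[K[0,2]+K[0,0]*th*np.cos(ph),K[1,2]+K[1,1]*th*np.sin(ph)]
im=p["frame"].copy()
for a in [[-43,145,70],[-70,160,70],[-70,-160,70],[70,160,70],[70,-160,70],[-43,25,70],[-20,0,70],[-20,160,70],[-20,-160,70]]:
    u=wp(box(q,a))[0];print(a,u.round(1))
    if abs(u).max()<2000: cv2.drawMarker(im,tuple(np.int32(u)),(0,0,255),0,9,1)
cv2.imwrite("pics/w1m.png",im)
```

```text
[[371.6, 0.0, 322.0], [0.0, 371.6, 244.4], [0.0, 0.0, 1.0]] [[-0.001, -0.966, -0.26, 63.898], [1.0, -0.001, 0.0, 0.015], [-0.001, -0.26, 0.966, -120.498], [0.0, 0.0, 0.0, 1.0]] [-0.40233729 -0.42587486  0.31560302]
[-43, 145, 70] [334.1 267.2]
[-70, 160, 70] [363.  217.8]
[-70, -160, 70] [-47.8 229.4]
[70, 160, 70] [355.1 425.1]
[70, -160, 70] [ -4.8 379.5]
[-43, 25, 70] [130.5 266.3]
[-20, 0, 70] [103.9 300.1]
[-20, 160, 70] [360.7 305.8]
[-20, -160, 70] [-35.4 287.8]
```

View pics/w1m.png

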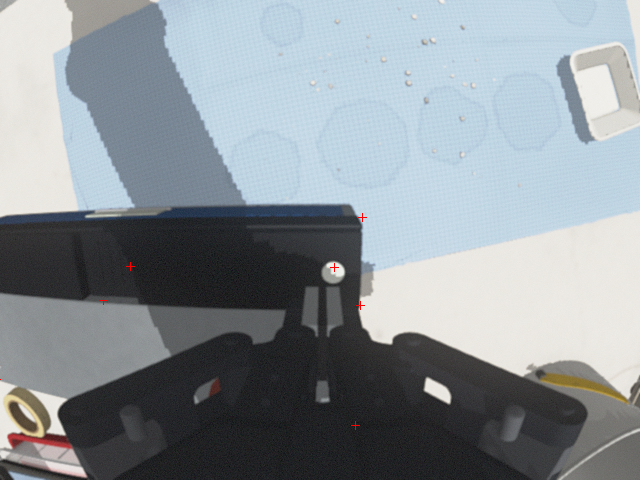

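Call:
apply_moves(
  increments="-0.01 0 0.06 0 0 0; 0 0 0.06 0 0 0; 0 0 0.06 0 0 0; 0 0 0.02 0 0 0; 0 0 0 0 0 0",
)

```text
time: 3.5
eef_pos: [544.6, 109.3, 98.8]
orientation: [-3.14, -0.003, 2.959]
ft_force: [0.1, -0.2, 1.0]
width: 0.0
finger_force: 0.0
```

Call:
apply_moves(
  increments="0 0 0.01 0 0 0; 0 0 0.005 0 0 0; 0 0 0 0 0 0",
)

```text
time: 3.75
eef_pos: [546.5, 109.1, 97.7]
orientation: [3.141, 0.0, 2.958]
ft_force: [-0.1, -0.1, -0.0]
width: 0.002
finger_force: 0.0
```

Call:
apply_moves(
  increments="0 0 0.01 0 0 0; 0 0 0.005 0 0 0; 0 0 0 0 0 0",
)

```text
time: 4.0
eef_pos: [546.3, 109.0, 94.4]
orientation: [3.142, -0.0, 2.958]
ft_force: [0.3, -0.2, -0.3]
width: 0.001
finger_force: 0.0
```

Call:
apply_moves(
  increments="0 0 0.005 0 0 0; 0 0 0 0 0 0",
)

```text
time: 4.17
eef_pos: [546.3, 109.0, 93.4]
orientation: [3.142, -0.0, 2.959]
ft_force: [-1.1, -0.4, -0.4]
width: 0.001
finger_force: 0.0
```

Call:
apply_moves(
  increments="0 0 0.004 0 0 0; 0 0 0 0 0 0",
)

```text
time: 4.33
eef_pos: [546.3, 109.0, 92.6]
orientation: [3.142, -0.0, 2.958]
ft_force: [0.6, -0.2, -0.8]
width: 0.0
finger_force: 0.0
```

Call:
apply_moves(
  increments="0 0 0.003 0 0 0; 0 0 0 0 0 0",
)

```text
time: 4.5
eef_pos: [546.4, 109.1, 92.2]
orientation: [3.141, 0.0, 2.958]
ft_force: [0.2, 0.1, 0.9]
width: -0.003
finger_force: 0.0
```

Call:
apply_moves(
  increments="0 0 0.003 0 0 0; 0 0 0 0 0 0",
)

```text
time: 4.67
eef_pos: [546.4, 109.0, 92.1]
orientation: [3.141, -0.0, 2.958]
ft_force: [-1.8, -0.9, 4.6]
width: 0.001
finger_force: 2.3
```

Call:
apply_moves(
  increments="0 0 0.003 0 0 0; 0 0 0 0 0 0",
)

```text
time: 4.83
eef_pos: [546.4, 109.1, 92.1]
orientation: [3.141, -0.0, 2.958]
ft_force: [-3.0, -0.5, 8.5]
width: -0.002
finger_force: 4.4
```

Call:
apply_moves(
  increments="0 -0.015 0 0 0 0; 0 -0.015 0 0 0 0; 0 -0.015 0 0 0 0; 0 -0.015 0 0 0 0; 0 -0.015 0 0 0 0; 0 -0.015 0 0 0 0",
)

```text
time: 5.33
eef_pos: [544.6, 93.0, 92.1]
orientation: [3.138, 0.003, 2.959]
ft_force: [0.9, 3.1, 5.5]
width: 0.001
finger_force: 2.7
```

Call:
apply_moves(
  increments="0 -0.015 0 0 0 0; 0 -0.015 0 0 0 0; 0 -0.015 0 0 0 0; 0 -0.015 0 0 0 0; 0 -0.015 0 0 0 0; 0 -0.015 0 0 0 0",
)

```text
time: 5.83
eef_pos: [541.4, 75.2, 92.1]
orientation: [3.138, 0.003, 2.959]
ft_force: [0.4, 3.6, 5.8]
width: 0.005
finger_force: 2.7
```

Call:
apply_moves(
  increments="0 -0.015 0 0 0 0; 0 -0.015 0 0 0 0; 0 -0.015 0 0 0 0; 0 -0.015 0 0 0 0; 0 -0.015 0 0 0 0; 0 -0.015 0 0 0 0; 0 -0.015 0 0 0 0; 0 -0.015 0 0 0 0",
)

```text
time: 6.5
eef_pos: [537.1, 51.6, 92.1]
orientation: [3.138, 0.003, 2.959]
ft_force: [0.9, 3.4, 5.2]
width: -0.002
finger_force: 2.8
```

Call:
apply_moves(
  increments="0 -0.01 0.001 0 0 0; 0 -0.01 0.001 0 0 0; 0 -0.01 0.001 0 0 0; 0 -0.01 0.001 0 0 0",
)

```text
time: 6.83
eef_pos: [536.5, 45.3, 92.1]
orientation: [3.136, 0.004, 2.96]
ft_force: [0.8, 7.0, 9.8]
width: -0.002
finger_force: 5.1
```

Call:
apply_moves(
  increments="0 -0.01 0 0 0 0; 0 -0.01 0 0 0 0; 0 -0.01 0 0 0 0; 0 -0.01 0 0 0 0",
)

```text
time: 7.17
eef_pos: [535.2, 37.0, 92.1]
orientation: [3.137, 0.005, 2.96]
ft_force: [0.0, 6.0, 8.7]
width: 0.002
finger_force: 4.3
```

Call:
apply_moves(
  increments="0 -0.01 0 0 0 0; 0 -0.01 0 0 0 0; 0 -0.01 0 0 0 0; 0 -0.01 0 0 0 0; 0 -0.01 0 0 0 0; 0 -0.01 0 0 0 0",
)

```text
time: 7.67
eef_pos: [532.4, 24.5, 91.6]
orientation: [3.138, 0.004, 2.959]
ft_force: [0.7, 3.9, 6.7]
width: 0.001
finger_force: 3.6
```

Call:
apply_moves(
  increments="0 -0.01 0 0 0 0; 0 -0.01 0 0 0 0; 0 -0.01 0 0 0 0; 0 -0.01 0 0 0 0",
)

```text
time: 8.0
eef_pos: [531.0, 16.7, 91.6]
orientation: [3.138, 0.004, 2.959]
ft_force: [0.8, 5.2, 7.0]
width: -0.003
finger_force: 3.6
```

Call:
apply_moves(
  increments="0 -0.01 0 0 0 0; 0 -0.01 0 0 0 0; 0 -0.01 0 0 0 0; 0 -0.01 0 0 0 0",
)

```text
time: 8.33
eef_pos: [529.6, 8.8, 91.6]
orientation: [3.138, 0.004, 2.96]
ft_force: [0.7, 4.3, 8.2]
width: -0.003
finger_force: 3.7
```

Call:
apply_moves(
  increments="0 -0.01 0 0 0 0; 0 -0.01 0 0 0 0; 0 -0.01 0 0 0 0; 0 -0.01 0 0 0 0",
)

```text
time: 8.67
eef_pos: [528.1, 0.9, 91.6]
orientation: [3.138, 0.004, 2.959]
ft_force: [1.0, 4.5, 7.8]
width: 0.003
finger_force: 3.7
```

Call:
apply_moves(
  increments="0 -0.01 0 0 0 0; 0 -0.01 0 0 0 0; 0 -0.01 0 0 0 0; 0 -0.01 0 0 0 0",
)

```text
time: 9.0
eef_pos: [526.6, -6.9, 91.5]
orientation: [3.138, 0.004, 2.96]
ft_force: [1.8, 4.8, 7.2]
width: -0.003
finger_force: 3.5
```

Call:
apply_moves(
  increments="0 -0.01 0 0 0 0; 0 -0.01 0 0 0 0; 0 -0.01 0 0 0 0",
)

```text
time: 9.25
eef_pos: [523.6, -14.9, 90.3]
orientation: [3.141, 0.001, 2.959]
ft_force: [-0.1, -0.3, -0.0]
width: -0.002
finger_force: 0.0
```

Call:
apply_moves(
  increments="0 -0.01 0 0 0 0; 0 -0.01 0 0 0 0; 0 -0.01 0 0 0 0",
)

```text
time: 9.5
eef_pos: [521.7, -21.5, 89.7]
orientation: [-3.141, -0.001, 2.958]
ft_force: [-0.2, -1.4, 0.2]
width: 0.002
finger_force: 0.0
```

Call:
apply_moves(
  increments="0 -0.01 0 0 0 0; 0 -0.01 0 0 0 0",
)

```text
time: 9.67
eef_pos: [521.3, -25.1, 89.9]
orientation: [-3.141, -0.0, 2.958]
ft_force: [-1.0, -0.1, -0.8]
width: 0.001
finger_force: 0.0
```

Call:
apply_moves(
  increments="0 0 0.01 0 0 0; 0 0 0.01 0 0 0; 0 0 0.01 0 0 0; 0 0 0 0 0 0",
)

```text
time: 10.0
eef_pos: [521.2, -24.5, 83.5]
orientation: [-3.141, -0.001, 2.959]
ft_force: [-0.2, 0.1, -0.8]
width: -0.003
finger_force: 0.0
```

Call:
apply_moves(
  increments="0 0 0.005 0 0 0; 0 0 0.005 0 0 0; 0 0 0.005 0 0 0; 0 0 0.005 0 0 0; 0 0 0 0 0 0",
)

```text
time: 10.42
eef_pos: [521.7, -24.6, 80.2]
orientation: [3.141, 0.0, 2.959]
ft_force: [0.0, 0.3, 3.1]
width: 0.003
finger_force: 1.5
```

Call:
apply_moves(
  increments="0 0 0.005 0 0 0; 0 0 0.005 0 0 0; 0 0 0.005 0 0 0; 0 0 0 0 0 0",
)

```text
time: 10.75
eef_pos: [521.7, -24.5, 77.0]
orientation: [3.141, 0.0, 2.959]
ft_force: [-0.7, 1.3, 2.4]
width: 0.005
finger_force: 1.3
```

Call:
apply_moves(
  increments="0 0 0.005 0 0 0; 0 0 0.005 0 0 0; 0 0 0.005 0 0 0; 0 0 0.005 0 0 0; 0 0 0 0 0 0",
)

```text
time: 11.17
eef_pos: [521.8, -24.6, 74.0]
orientation: [3.141, -0.0, 2.958]
ft_force: [-4.0, 1.7, 12.2]
width: -0.0
finger_force: 6.2
```

Call:
apply_moves(
  increments="0 0 0.005 0 0 0; 0 0 0 0 0 0; 0 0 0 0 0 0",
)

```text
time: 11.42
eef_pos: [521.8, -24.6, 73.9]
orientation: [3.14, -0.0, 2.958]
ft_force: [-6.4, 1.7, 21.0]
width: -0.003
finger_force: 9.9
```

Call:
apply_moves(
  increments="0 0 -0.02 0 0 0; 0 0 -0.03 0 0 0; 0 0 -0.05 0 0 0; 0 0 -0.1 0 0 0; 0 0 -0.15 0 0 0; 0 0 -0.15 0 0 0; 0 0 -0.15 0 0 0; 0 0 0 0 0 0; 0 0 0 0 0 0",
)

```text
time: 12.17
eef_pos: [522.9, -24.8, 204.1]
orientation: [3.14, 0.004, 2.958]
ft_force: [-0.1, -0.2, -0.1]
width: 0.002
finger_force: 0.0
```

Run:
```python
from h import *
p=viewer.capture("wrist"); a=p["frame"]; b=viewer.capture("side")["frame"][160:400,260:480]
cv2.imwrite("pics/v4.png",np.hstack([a,cv2.resize(b,(160*1,175))if 0 else np.vstack([b[:240,:160],b[:240,60:220]])]))
```

```text
(no output)
```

View pics/v4.png

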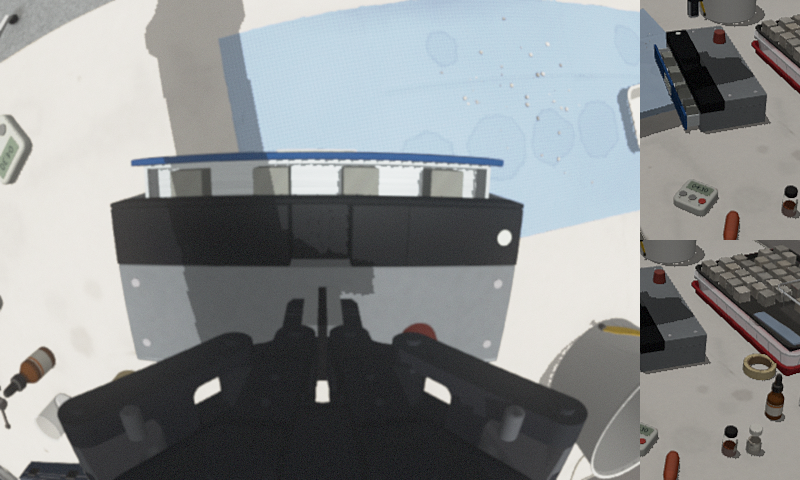

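```bash
python3 -c "
from h import *
print(arm.finish_job())"
```

```text
the job is handed in; nothing more can be done
None
```

The drawer is released: the fingertip ran from the dot end to the notch at about y = +3 mm, pressed the key to its end stop at 21 N and moved clear. The last picture shows the drawer out by roughly 32 mm and nothing visibly disturbed; I have handed the job in, but no verdict came back.

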